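Set the bake-time sign to four o'clock by flicking its hour wheel

ROBOT

A 6-joint arm with a two-finger parallel gripper is mounted at the origin on the work surface. World frame = base frame: x ahead of the robot, y to its left, z up, the work surface at z = 0. Lengths are in mm, angles in rad, forces in N, time in s.
With the tool pointing down it reaches from about 350 to 875 mm from the base axis. Payload 4.2 kg.
Tool frame: the origin (TCP) lies at the very end of the fingers, on their centre line; the grasp point (between the pads) lies 19 mm behind it (arm.grip_point_offset is the distance from the TCP to the grasp point, in mm); z points along the fingers, y is the direction in which the jaws open and shut (so a half turn about z gives the same grasp; the last joint's range is limited). The gripper opens to 85 mm and grips with 20 to 120 N. Pads are 22 mm wide; open, the fingers measure 114 mm over their backs; the gripper's body (76 mm by 85 mm) begins 54 mm behind the grasp point. The pads swing forward as they close: fully open they stand 13 mm farther back than shut.
Start: joints at [1.453, 0.385, 0.008, 0, -1.194, -0.259], TCP at [229.934, 581.145, 231.312] pointing down, gripper open.
Joint ranges: [-3.14, 3.14], [-1.21, 2.06], [-1.07, 1.41], [-3.16, 2.05], [-2.99, -0.16], [-3.1, 3.1]. Speed limits (rad/s): [2.79, 2.79, 3.14, 3.14, 3.14, 3.14].

INTERFACE

Orientations are given as a unit quaternion [x, y, z, w].
In Python, from bench import arm gives the robot as it stands.
- The arm moves only by the tool drive_tool, never from a script. Its argument "steps" is a list of rows, each a list of 5 numbers: the shift along the tool's x, y, z in m, then the turn about the tool's z in degrees, then the finger opening in m, from 0 to 0.0854. A call has 1 to 20 rows; each row shifts and turns the commanded pose from where the row before left it, along the tool's axes as they then stand; what a row does not reach is not made up. A row lasts 1/10 s, in which the tool goes at most 50 mm and 8.59 degrees, less where a joint would pass 70% of its speed; a pose out of reach is approached as far as the arm can. A call is refused whole if a number of a shift passes 0.05 or a number of a turn 8.59, either way. A call with a gripper value outside its range is refused whole. The fingers move at their own pace and stop on an object; the grip force is fixed at half the most. Time passes only in rows, so rows that do not move let the fingers close. It gives the time, the measured TCP pose, the force and the opening at its end, in the units of the state.
- arm.read_state(): the state, without advancing time (a new reading comes with each control period).
- arm.get_image(name): name is "scene" or "top" or "wrist"; returns (picture, depth): 384x512x3 uint8, blue, green, red; 384x512 float32, mm along the optical axis (not along the pixel's ray), 0 where there is no reading.
- arm.camera_params(name): a dict with "K" (3x3 intrinsics, pixels), "world_to_cam" (4x4, takes a point from world to camera coordinates); the wrist camera has in their place "mount" (4x4, takes a point from camera to tool coordinates, whose origin is the TCP and whose axes are the flange's). Camera axes: x right, y up, looking along -z (the intrinsics and any distortion apply to the point x, -y, -z); pixel columns grow to the right and rows downward; lengths in mm; the calibration is good to about 2 mm. The wrist camera is an equidistant fisheye: a pixel r from the principal point sees the ray r / f radians off the axis. A picture is of the moment at which its call begins: read the wrist's pose just before it. camera_params takes no time and is no camera call.
- arm.job_done(): hands the job in, once; it reports no verdict.
The state is a dict: "clock": time; "joints": joint angles; "joint_vel": joint speeds; "joint_efforts": joint torques, N m; "position": TCP position; "ee_rot": TCP orientation; "contact_force": force on the tool from outside, world axes, zero at the start; "wrist_torque": the same for the moment, N m; "gripper_width": finger opening in mm.
Only numpy, scipy, OpenCV 4.12 (cv2) and the standard library are available. Lean on these libraries where they do the work, as an engineer would, in place of code of your own. Each camera call takes 0.05 s, during which the arm holds its last target.

TASK

The next loaves come out of the oven at four o'clock. On the bake-time sign that stands behind the two white loaf dishes, flick the ribbed edge of the hour wheel sticking out of its top forward with a fingertip, one click (one hour) at a time, so that the hand goes clockwise on the dial until it points exactly at four, and do not run past four. Only push the wheel: do not lift, tip or shove the sign, and leave the other sign, the bakes and the rest of the counter as they are.

Things in the scene. Friction and masses are not known exactly. Their poses are not given: they have to be found in the camera images.
- loaf_sign: The sign to set: two upright light-wood boards, 150 mm wide, each 10 mm thick, outer faces 36 mm apart, tops 162 mm up, on a loose steel foot 100 x 170 x 10 mm; 1.6 kg in all. Origin: centre of the foot's underside. x points out of the white dial (away from the robot at zero yaw), y along the boards' width, z up. The two white loaf dishes stand in front of its dial.
- loaf_wheel_top (a point): Fixed point of the loaf sign (the sign's axes), midway between its boards, 13 mm above their top edges, at the top of the wheel's tip circle. Whenever the wheel rests in a click, the gap between two ribs is here and just two ribs stand out of the boards, centred 17 mm to either side along the sign's y, tips 11 mm above the boards' tops.
- loaf_wheel_axis (a point): Fixed point of the loaf sign on its wheel's axis (which runs along the sign's x), 65 mm below the wheel's top point. The grey wheel sits in the 16 mm gap between the boards; it is 11 mm thick, rim radius 57 mm, with 12 straight ribs across its edge, 7 mm wide, reaching 65 mm radius, one every 30 degrees (34 mm apart at the tips).
- loaf_wheel (a joint): Hour wheel with the black hand on it, rad. 0 = twelve o'clock (hand up), + = clockwise seen from the dial side (top of wheel moves to the sign's +y), 0.524 a click = an hour; four is 2.094, eleven -0.524. Starts between ten and one. A spring detent: about 2 N at the ribs starts it, past half a click it snaps on to the next hour and rests there. Turns freely both ways, no stop.
- slice_sign: The other bake-time sign, of the same make and size, standing behind the wooden tray of flat-bread slices. To be left alone. Origin and axes as on the loaf sign.
- slice_wheel_hand_tip (a point): Tip of the black hand of the other sign, 40 mm from its wheel's axis. To be left where it is.
- loaf_dish_a: Almond loaf in a white rectangular dish, 150 x 96 x 86 mm high, in front of the loaf sign's dial. Origin: centre of its underside.
- loaf_dish_b: The second loaf dish, same size, next to the first in front of the loaf sign's dial. Origin: centre of its underside.
- slice_tray: Wooden tray with four topped flat-bread slices, 160 x 200 x 26 mm, in front of the other sign's dial. Origin: centre of its underside.
- tongs: Steel pastry tongs lying flat, 230 mm long, 37 mm wide, 16 mm high, between the two signs. Origin: on the counter under their middle.
- ticket: Small wooden ticket block with a blank black card, 78 mm wide and 72 mm high, between the goods. Origin: centre of its underside.
- crumb_brush: Wooden crumb brush lying on its bristles, 190 mm long, 40 mm high, at the right of the counter. Origin: on the counter near its middle.
- foil_cups: Stack of four empty foil cups, 72 mm wide and 50 mm high, at the left of the counter. Origin: centre of its underside.

How it is judged:
By the outcome, as a careful person would: the job done as asked, in the order asked, and still so for the second after the job is handed in, with the robot touching nothing.
It also fails if it takes over 54 s, if anything falls off the work surface, if the arm or the gripper's body presses on something with over 40 N, if the wrist force passes 120 N, or if a joint passes its speed limit or range.

## Working session

There is one attempt and no reset: what is moved stays moved. The work goes in short steps, Python scripts to look and compute and a tool call to move; the robot and the scene stay as the last step left them, time stands still between calls to the robot, and variables do not carry over. Pictures are saved under pics/ and viewed, and the job is handed in when it is done.

Besides the shell and the picture viewer there is one more tool, called after "Call:" as name([rows], argument=value, ...), one row to a line, values as JSON. drive_tool: Moves the arm, as the interface text tells. Its arguments: {"type":"object","properties":{"steps":{"type":"array"}},"required":["steps"]}

```bash
mkdir -p pics; python3 - <<'E'
from bench import arm
import cv2,numpy as np
s=arm.read_state();print(s['clock'],s['position'],s['ee_rot'],s['joints'],s['gripper_width'])
for n in('scene','top','wrist'):
    im,d=arm.get_image(n);cv2.imwrite(f'pics/{n}0.png',im);np.save(f'pics/{n}0.npy',d)
    p=arm.camera_params(n);print(n,{k:np.round(np.array(v),3).tolist() if not isinstance(v,str) else v for k,v in p.items()})
a=cv2.imread('pics/scene0.png');b=cv2.imread('pics/top0.png')
E
```

```text
0.0 [229.73746857 580.62375699 230.18986078] [ 9.82290240e-01 -1.87362334e-01 -1.50463740e-04  1.10384709e-03] [ 1.45259636e+00  3.85611129e-01  6.62537290e-03 -4.89549819e-04
 -1.19399173e+00 -2.58572117e-01] 85.41989249849487
scene {'K': [[381.649, 0.0, 256.595], [0.0, 381.649, 191.921], [0.0, 0.0, 1.0]], 'world_to_cam': [[0.697, 0.717, -0.012, -376.716], [-0.536, 0.532, 0.655, 220.094], [0.476, -0.45, 0.755, -1660.58], [0.0, 0.0, 0.0, 1.0]]}
top {'K': [[423.081, 0.0, 255.694], [0.0, 423.081, 190.415], [0.0, 0.0, 1.0]], 'world_to_cam': [[0.002, -1.0, -0.0, 1.778], [0.994, 0.002, 0.109, -583.923], [-0.109, -0.0, 0.994, -1524.834], [0.0, 0.0, 0.0, 1.0]]}
wrist {'K': [[297.319, 0.0, 251.543], [0.0, 297.319, 190.611], [0.0, 0.0, 1.0]], 'mount': [[-0.0, 0.952, 0.307, 76.932], [1.0, 0.001, -0.001, 0.571], [-0.001, 0.307, -0.952, -143.247], [0.0, 0.0, 0.0, 1.0]]}
```

View pics/scene0.png

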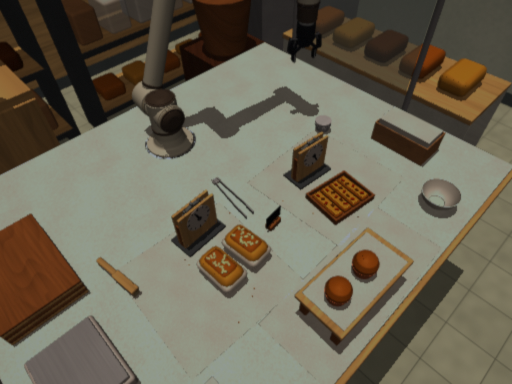

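View pics/top0.png

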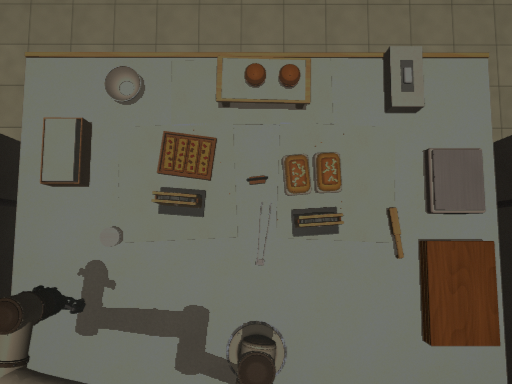

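View pics/wrist0.png

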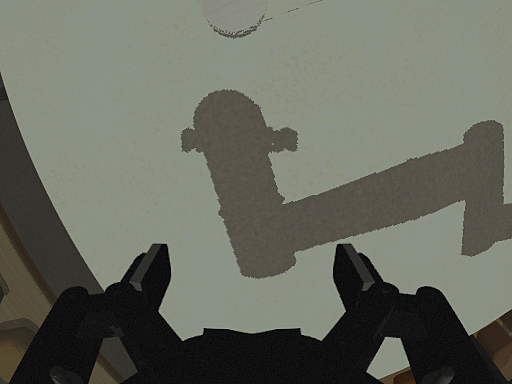

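The scene view shows the loaf sign at about (196,221), behind the two loaf dishes. In the top view it is at (319,221), with its dial facing away from the robot. Next I'll enlarge both crops.

```bash
python3 - <<'E'
import cv2,numpy as np
b=cv2.imread('pics/top0.png');a=cv2.imread('pics/scene0.png')
cv2.imwrite('pics/c1.png',cv2.resize(b[200:245,285:350],None,fx=12,fy=12,interpolation=cv2.INTER_CUBIC))
cv2.imwrite('pics/c2.png',cv2.resize(np.clip(a[185:260,165:235]*1.4,0,255).astype(np.uint8),None,fx=8,fy=8,interpolation=cv2.INTER_CUBIC))
E
```

```text
(no output)
```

View pics/c1.png

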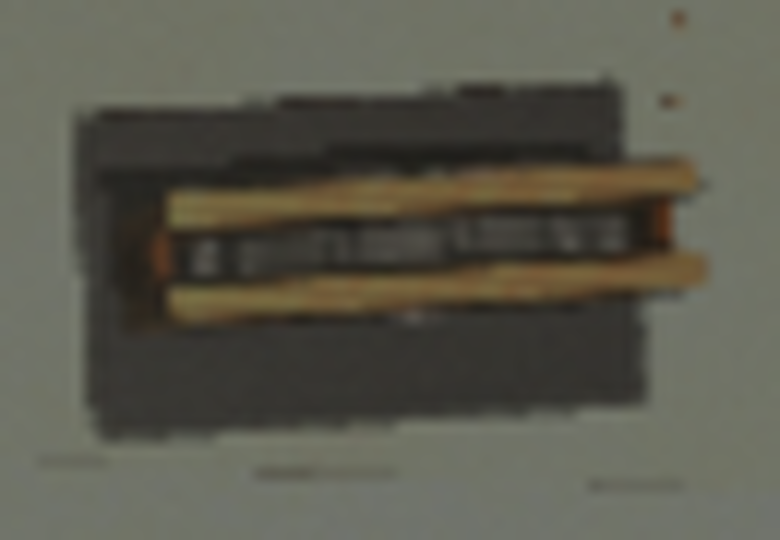

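View pics/c2.png

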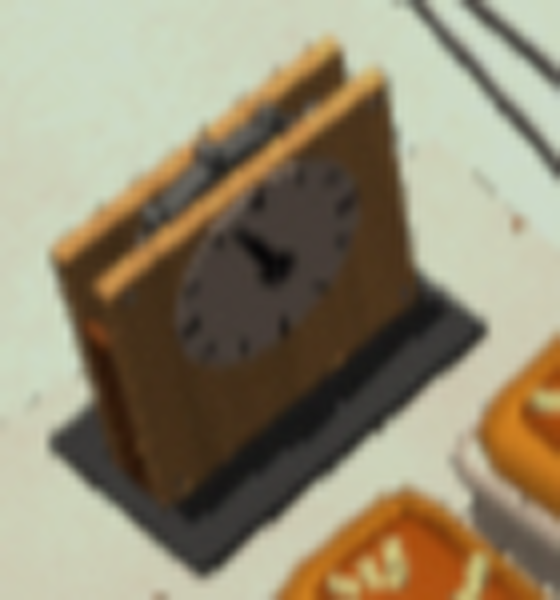

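```bash
cat > h.py <<'E'
import numpy as np
from bench import arm
def ray(n,u,v):
    p=arm.camera_params(n);K=np.array(p['K']);W=np.array(p['world_to_cam'])
    d=np.array([(u-K[0,2])/K[0,0],-(v-K[1,2])/K[1,1],-1.]);R=W[:3,:3]
    return -R.T@W[:3,3],R.T@d
def atz(n,u,v,z):
    o,d=ray(n,u,v);return o+d*(z-o[2])/d[2]
def proj(n,P):
    p=arm.camera_params(n);K=np.array(p['K']);W=np.array(p['world_to_cam'])
    c=W[:3,:3]@P+W[:3,3];return np.array([K[0,2]-K[0,0]*c[0]/c[2],K[1,2]+K[1,1]*c[1]/c[2]])
E
python3 - <<'E'
from h import *
q=[(168,190),(692,160),(706,288),(170,322)]
P=np.array([atz('top',285+u/12-.5,200+v/12-.5,162) for u,v in q]);print(P.round(1))
f=[(77,105),(620,85),(645,405),(95,437)]
F=np.array([atz('top',285+u/12-.5,200+v/12-.5,10) for u,v in f]);print('foot',F.round(1),F.mean(0))
# scene board tops: crop x8, offset 165,185
q=[(105,295),(382,75),(335,40),(55,255)]
S=np.array([atz('scene',165+u/8-.5,185+v/8-.5,162) for u,v in q]);print('scene',S.round(1),S.mean(0))
for X in(P,S):
    c=X.mean(0); e=(X[0]+X[3]-X[1]-X[2]);print(np.linalg.norm(e)/2,np.linalg.norm(X[0]-X[3]),'yaw',np.degrees(np.arctan2(-e[0],e[1])),c)
E
```

```text
[[ 486.  -140.5  162. ]
 [ 494.7 -286.9  162. ]
 [ 459.  -290.1  162. ]
 [ 449.3 -140.8  162. ]]
foot [[ 520.  -128.    10. ]
 [ 526.5 -296.2   10. ]
 [ 427.9 -302.    10. ]
 [ 417.8 -132.8   10. ]] [ 473.04428075 -214.7303272    10.        ]
scene [[ 491.3 -288.4  162. ]
 [ 480.5 -140.9  162. ]
 [ 452.1 -142.4  162. ]
 [ 461.9 -290.6  162. ]] [ 471.4288392  -215.56582264  162.        ]
148.1600344010917 36.715936048996134 yaw 3.5672491949998997 [ 472.24820072 -214.59362883  162.        ]
148.21849386482685 29.492527213694054 yaw -176.02649004134202 [ 471.4288392  -215.56582264  162.        ]
```

```bash
python3 - <<'E'
from h import *
import cv2
yaw=np.radians(3.6);c=np.array([472.,-215,0]);R=np.array([[np.cos(yaw),-np.sin(yaw),0],[np.sin(yaw),np.cos(yaw),0],[0,0,1]])
a=cv2.imread('pics/scene0.png');o=np.array([165,185])
im=cv2.resize(np.clip(a[185:260,165:235]*1.6,0,255).astype(np.uint8),None,fx=8,fy=8,interpolation=cv2.INTER_CUBIC)
for h in range(12):
    t=h*np.pi/6;P=c+R@np.array([19,40*np.sin(t),110+40*np.cos(t)])
    u=(proj('scene',P)-o+.5)*8
    cv2.putText(im,str(h),tuple(int(x) for x in u),0,.4,(0,0,255),1);cv2.circle(im,tuple(int(x) for x in u),2,(0,255,0),-1)
u=(proj('scene',c+R@np.array([19,0,110]))-o+.5)*8;cv2.circle(im,tuple(int(x) for x in u),3,(255,0,0),-1)
cv2.imwrite('pics/c3.png',im)
E
```

```text
(no output)
```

View pics/c3.png

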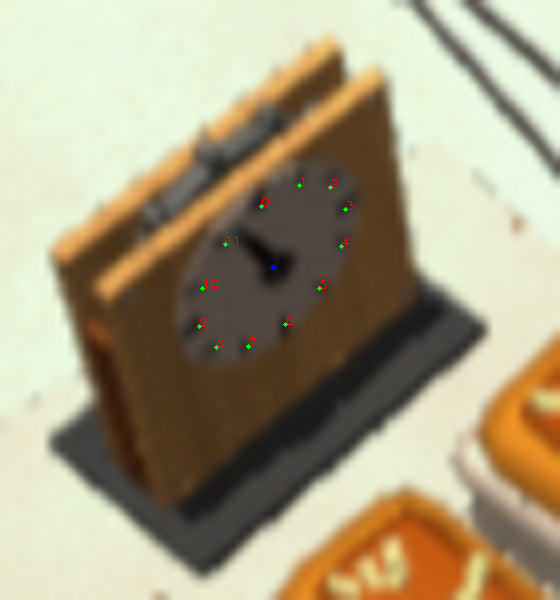

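The projected dial puts the hand closest to 11 (measured about −23°, against −30° for 11), so I expect five clicks. I'll turn the tool so the closed fingers' 22 mm pad width lies along the sign's y and fits the 27 mm rib gap.

Call:
drive_tool([
  [0,0,-0.01,8.1,0],
  [0,0,-0.01,8.1,0],
  [0,0,0,8.1,0],
  [0,0,0,8.1,0],
  [0,0,0,8.1,0],
  [0,0,0,8.1,0],
  [0,0,0,8.1,0],
  [0,0,0,8.1,0],
  [0,0,0,0,0],
])

```text
clock: 1.05
position: [229.8, 580.9, 250.9]
ee_rot: [0.729, -0.684, 0.0, 0.0]
contact_force: [-0.3, -0.9, 0.1]
gripper_width: 0.2
```

Call:
drive_tool([
  [0.03,-0.038,0,0,0],
  [0.03,-0.038,0,0,0],
  [0.03,-0.038,0,0,0],
  [0.03,-0.038,0,0,0],
  [0.03,-0.039,0,0,0],
  [0.048,0,0,0,0],
  [0.048,0,0,0,0],
  [0.048,0,0,0,0],
  [0.048,0,0,0,0],
  [0.048,0,0,0,0],
  [0.048,0,0,0,0],
  [0.048,0,0,0,0],
  [0.048,0,0,0,0],
  [0.048,0,0,0,0],
  [0.048,0,0,0,0],
  [0.048,0,0,0,0],
  [0.048,0,0,0,0],
  [0.048,0,0,0,0],
  [0.03,0,0,0,0],
  [0.03,0,0,0,0],
])

```text
clock: 3.05
position: [472.7, -241.0, 251.1]
ee_rot: [0.73, -0.684, -0.0, 0.0]
contact_force: [0.2, 0.9, 0.4]
gripper_width: 0.4
```

Call:
drive_tool([
  [0.0136,0,0.02,0,0],
  [0,0,0,0,0],
  [0,0,0,0,0],
])

```text
clock: 3.35
position: [473.6, -252.8, 230.9]
ee_rot: [0.729, -0.684, -0.001, 0.0]
contact_force: [-0.2, 0.6, 0.1]
gripper_width: -0.0
```

```bash
python3 - <<'E'
from h import *
import cv2
s=arm.read_state();print(s['clock'],s['position'],s['ee_rot'],s['joints'])
a,_=arm.get_image('wrist');b,_=arm.get_image('top')
cv2.imwrite('pics/w1.png',a);cv2.imwrite('pics/t1.png',cv2.resize(b[190:260,270:370],None,fx=7,fy=7,interpolation=cv2.INTER_CUBIC))
E
```

```text
3.35 [ 473.57891468 -252.79456752  230.94665973] [ 7.29480662e-01 -6.84001044e-01 -5.81287593e-04  4.43907964e-04] [-1.87986757e-01  2.35887986e-01 -2.08227416e-01  1.40566561e-04
 -1.12813821e+00  2.52255456e-01]
```

View pics/w1.png

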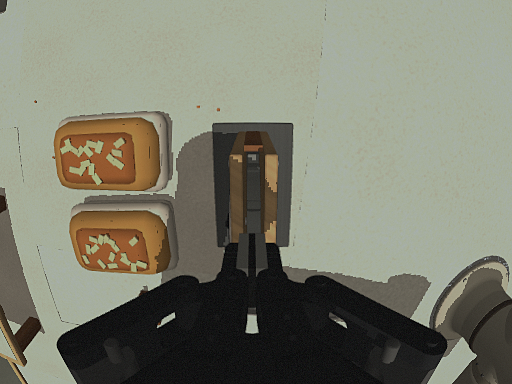

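View pics/t1.png

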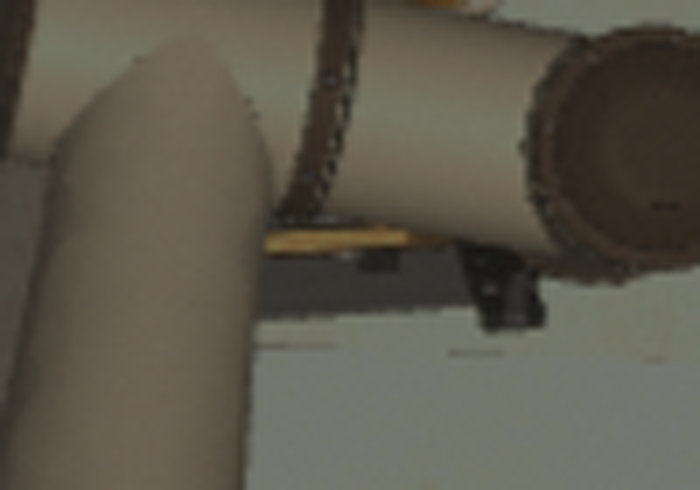

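The wrist view shows the closed fingers centred over the sign's gap at about col 253. The arm blocks the overhead view of the wheel. I'll lower the fingers behind the near rib and watch the force.

Call:
drive_tool([
  [0,0,0.03,0,0],
  [0,0,0.02,0,0],
  [0,0,0.003,0,0],
  [0,0,0.003,0,0],
  [0,0,0.003,0,0],
  [0,0,0,0,0],
  [0,0,0,0,0],
])

```text
clock: 4.15
position: [474.4, -252.8, 173.1]
ee_rot: [0.729, -0.684, 0.001, -0.0]
contact_force: [-1.0, 1.0, 0.0]
gripper_width: -0.3
```

```bash
cat > look.py <<'E'
from h import *
import cv2,sys
n=sys.argv[1]
s=arm.read_state();print(s['clock'],s['position'].round(1),s['contact_force'].round(1))
a,_=arm.get_image('scene');w,_=arm.get_image('wrist')
a=cv2.resize(np.clip(a[170:265,155:245]*1.6,0,255).astype(np.uint8),None,fx=6,fy=6,interpolation=cv2.INTER_CUBIC)
w=cv2.resize(w[120:280,205:305],None,fx=2.4,fy=3.5)
w=cv2.resize(np.clip(w*1.5,0,255).astype(np.uint8),(240,570))
cv2.imwrite(f'pics/{n}.png',np.hstack([a,w]))
E
python3 look.py l1
```

```text
4.15 [ 474.4 -252.8  173.1] [-1.  1.  0.]
```

View pics/l1.png

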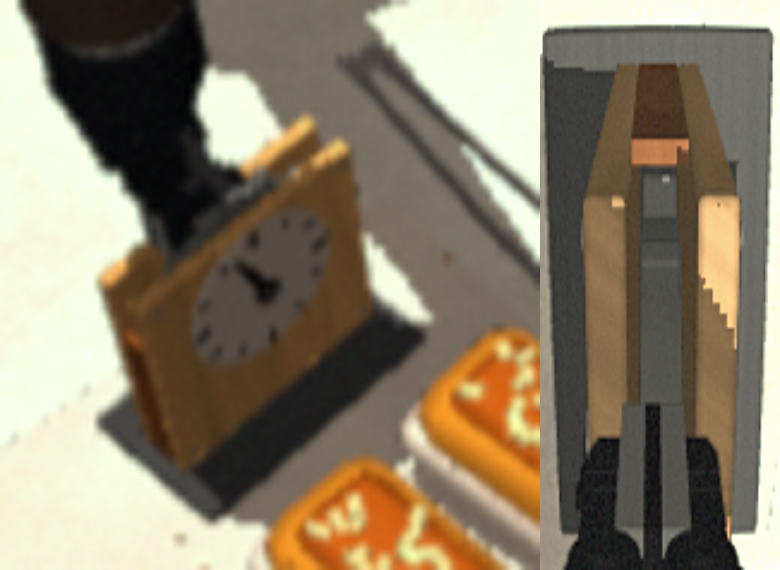

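The hand reads 11 and the finger stands clear behind the near rib. I'll go 4 mm lower and push one click.

Call:
drive_tool([
  [0,0,0.004,0,0],
  [0,0,0,0,0],
  [-0.006,0,0,0,0],
  [-0.006,0,0,0,0],
  [-0.005,0,0,0,0],
  [-0.005,0,0,0,0],
])

```text
clock: 4.85
position: [472.6, -230.7, 168.8]
ee_rot: [0.729, -0.684, 0.0, 0.0]
contact_force: [-0.4, -1.6, 0.8]
gripper_width: 0.2
```

```bash
python3 look.py l2
```

```text
4.85 [ 472.6 -230.7  168.8] [-0.4 -1.6  0.8]
```

View pics/l2.png

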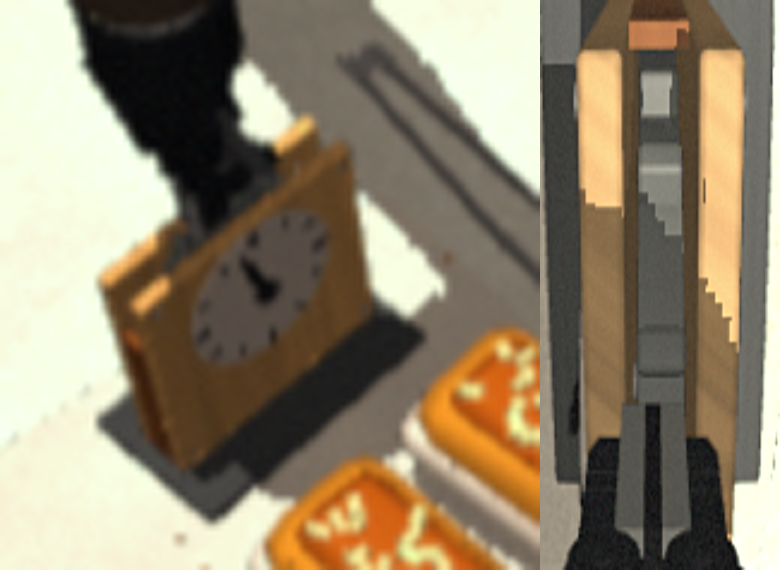

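Contact is under 2 N, the wheel is turning and the sign is still. I'll finish the click, lift and look.

Call:
drive_tool([
  [-0.004,0,0,0,0],
  [-0.004,0,0,0,0],
  [-0.004,0,0,0,0],
  [-0.003,0,0,0,0],
  [0,0,0,0,0],
  [0,0,0,0,0],
])

```text
clock: 5.55
position: [471.7, -215.7, 168.3]
ee_rot: [0.729, -0.684, -0.0, -0.0]
contact_force: [-0.4, 0.1, 0.3]
gripper_width: -0.1
```

Call:
drive_tool([
  [0,0,-0.01,0,0],
  [0,0,-0.01,0,0],
  [0.019,0,0,0,0],
  [0.019,0,0,0,0],
  [0,0,0,0,0],
  [0,0,0,0,0],
])

```text
clock: 6.15
position: [474.1, -254.0, 188.9]
ee_rot: [0.729, -0.685, 0.0, -0.0]
contact_force: [0.3, 0.8, 0.0]
gripper_width: 0.3
```

```bash
python3 look.py l3
```

```text
6.15 [ 474.1 -254.   188.9] [0.3 0.8 0. ]
```

View pics/l3.png

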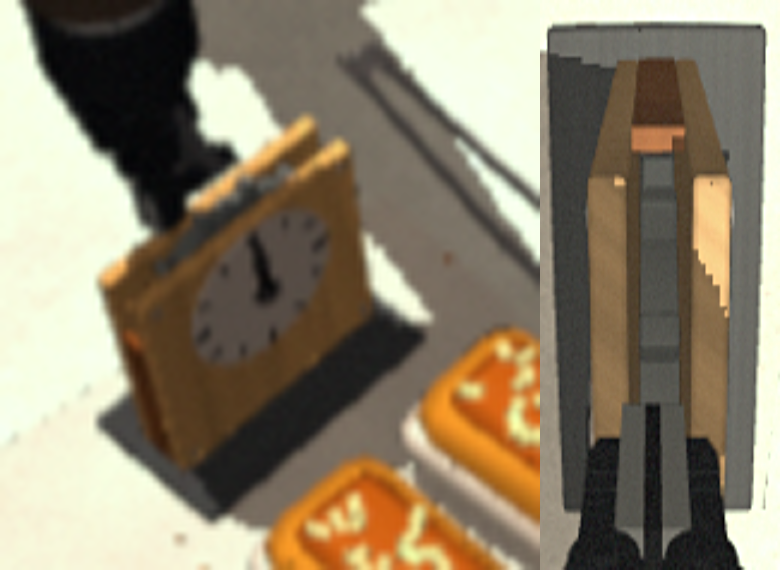

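The hand now points at 12, at about (258,240), and the sign hasn't moved. Four clicks remain; next is click 2.

Call:
drive_tool([
  [0,0,0.01,0,0],
  [0,0,0.01,0,0],
  [0,0,0,0,0],
  [-0.006,0,0,0,0],
  [-0.006,0,0,0,0],
  [-0.005,0,0,0,0],
  [-0.005,0,0,0,0],
  [-0.004,0,0,0,0],
  [-0.004,0,0,0,0],
  [-0.004,0,0,0,0],
  [-0.004,0,0,0,0],
  [0,0,0,0,0],
  [0,0,0,0,0],
  [0,0,-0.01,0,0],
  [0,0,-0.01,0,0],
  [0.019,0,0,0,0],
  [0.019,0,0,0,0],
  [0,0,0,0,0],
  [0,0,0,0,0],
])

```text
clock: 8.15
position: [474.1, -254.0, 188.9]
ee_rot: [0.729, -0.685, 0.0, -0.0]
contact_force: [0.3, -0.5, -0.3]
gripper_width: 0.1
```

```bash
python3 look.py l4
```

```text
8.15 [ 474.1 -254.   188.9] [ 0.3 -0.5 -0.3]
```

View pics/l4.png

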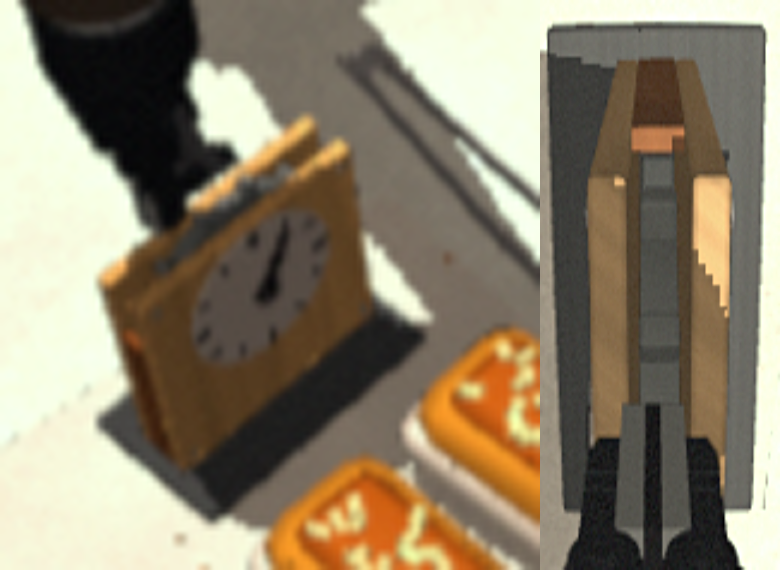

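The hand is at 1 (tip about (288,222)) and the 12 tick is uncovered at (252,240). Click 3.

Call:
drive_tool([
  [0,0,0.01,0,0],
  [0,0,0.01,0,0],
  [0,0,0,0,0],
  [-0.006,0,0,0,0],
  [-0.006,0,0,0,0],
  [-0.005,0,0,0,0],
  [-0.005,0,0,0,0],
  [-0.004,0,0,0,0],
  [-0.004,0,0,0,0],
  [-0.004,0,0,0,0],
  [-0.004,0,0,0,0],
  [0,0,0,0,0],
  [0,0,0,0,0],
  [0,0,-0.01,0,0],
  [0,0,-0.01,0,0],
  [0.019,0,0,0,0],
  [0.019,0,0,0,0],
  [0,0,0,0,0],
  [0,0,0,0,0],
])

```text
clock: 10.15
position: [474.1, -254.0, 188.9]
ee_rot: [0.729, -0.685, 0.0, -0.0]
contact_force: [0.0, 0.5, -0.2]
gripper_width: 0.1
```

```bash
python3 look.py l5
```

```text
10.15 [ 474.1 -254.   188.9] [ 0.   0.5 -0.2]
```

View pics/l5.png

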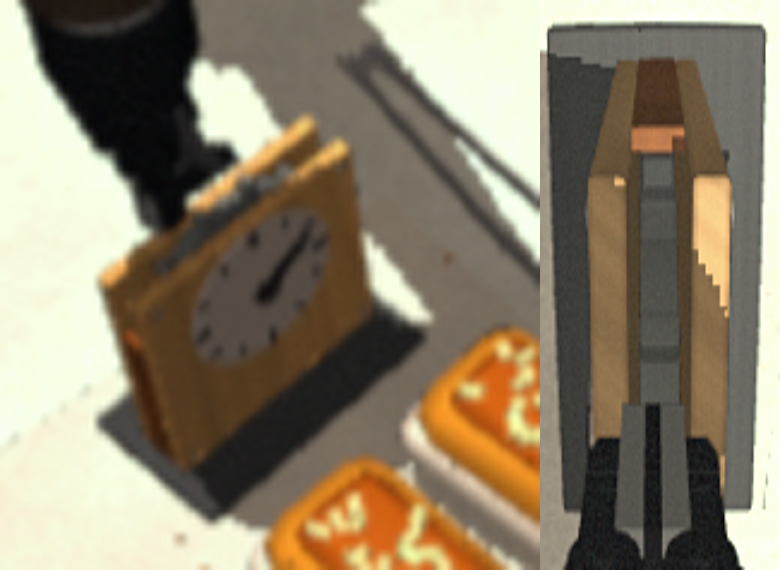

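The hand is at 2, tip about (310,230). Click 4.

Call:
drive_tool([
  [0,0,0.01,0,0],
  [0,0,0.01,0,0],
  [0,0,0,0,0],
  [-0.006,0,0,0,0],
  [-0.006,0,0,0,0],
  [-0.005,0,0,0,0],
  [-0.005,0,0,0,0],
  [-0.004,0,0,0,0],
  [-0.004,0,0,0,0],
  [-0.004,0,0,0,0],
  [-0.004,0,0,0,0],
  [0,0,0,0,0],
  [0,0,0,0,0],
  [0,0,-0.01,0,0],
  [0,0,-0.01,0,0],
  [0.019,0,0,0,0],
  [0.019,0,0,0,0],
  [0,0,0,0,0],
  [0,0,0,0,0],
])

```text
clock: 12.15
position: [474.1, -254.0, 188.9]
ee_rot: [0.729, -0.685, 0.0, -0.0]
contact_force: [0.4, 0.3, 0.4]
gripper_width: 0.2
```

```bash
python3 look.py l6
```

```text
12.15 [ 474.1 -254.   188.9] [0.4 0.3 0.4]
```

View pics/l6.png

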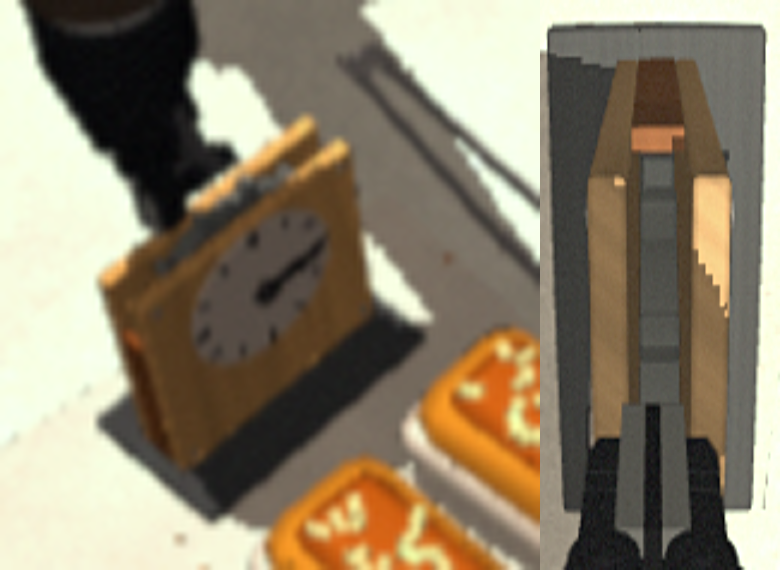

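The hand tip is at (322,242); the projection for 3 is (319,245), so it's at 3. This is the last click, after which I lift clear.

Call:
drive_tool([
  [0,0,0.01,0,0],
  [0,0,0.01,0,0],
  [0,0,0,0,0],
  [-0.006,0,0,0,0],
  [-0.006,0,0,0,0],
  [-0.005,0,0,0,0],
  [-0.005,0,0,0,0],
  [-0.004,0,0,0,0],
  [-0.004,0,0,0,0],
  [-0.004,0,0,0,0],
  [-0.004,0,0,0,0],
  [0,0,0,0,0],
  [0,0,0,0,0],
  [0,0,-0.01,0,0],
  [0,0,-0.01,0,0],
  [0,0,-0.03,0,0],
  [0.02,0,-0.03,0,0],
  [0.03,0,-0.02,0,0],
  [0,0,0,0,0],
  [0,0,0,0,0],
])

```text
clock: 14.25
position: [474.7, -266.1, 269.0]
ee_rot: [0.728, -0.685, 0.0, -0.001]
contact_force: [-0.9, 0.2, -0.3]
gripper_width: -0.3
```

```bash
python3 look.py l7; python3 - <<'E'
from h import *
import cv2
yaw=np.radians(3.6);c=np.array([472.,-215,0]);R=np.array([[np.cos(yaw),-np.sin(yaw),0],[np.sin(yaw),np.cos(yaw),0],[0,0,1]])
o=np.array([155,170])
for h in (2,3,4,5,None):
    t=0 if h is None else h*np.pi/6;r=0 if h is None else 40
    print(h,((proj('scene',c+R@np.array([19,r*np.sin(t),110+r*np.cos(t)]))-o+.5)*6).round())
b,_=arm.get_image('scene');cv2.imwrite('pics/s9.png',b)
E
```

```text
14.25 [ 474.7 -266.1  269. ] [-0.9  0.2 -0.3]
2 [308. 230.]
3 [319. 247.]
4 [316. 275.]
5 [300. 306.]
None [265. 290.]
```

View pics/l7.png

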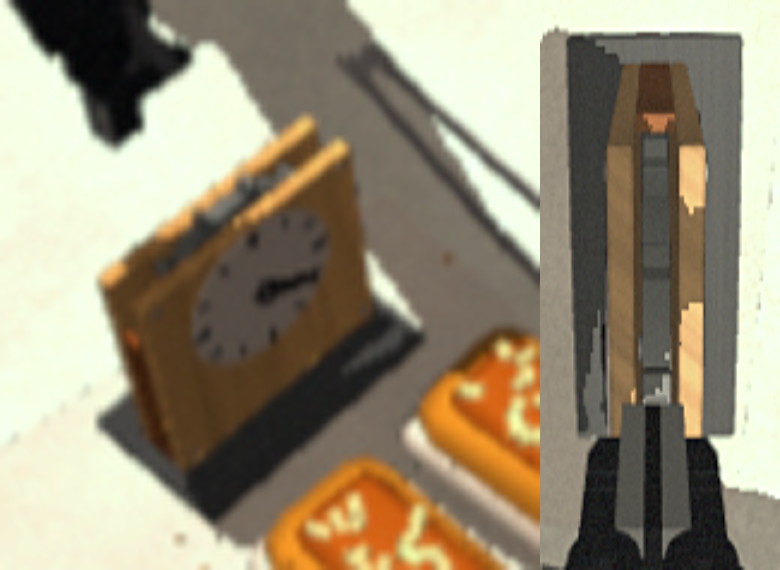

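View pics/s9.png

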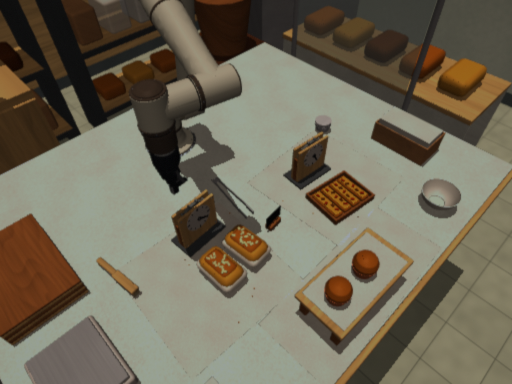

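The hand tip is at (318,274), and the projection for four is (316,275). Everything else is where it was, so I'm handing in.

```bash
python3 -c "
from bench import arm
print(arm.job_done())"
```

```text
the job is handed in; nothing more can be done
None
```

The loaf sign now points at four, and I handed the job in at about 14.3 s. I pushed the wheel clockwise with the closed fingertips, one click at a time, from 11 through 12, 1, 2 and 3 to 4.

**Hand position:** in the last picture the hand tip is at pixel (318,274). The position calculated for four is (316,275), and for three and five it is (319,247) and (300,306).

**Sign and counter:** I saw no movement of the loaf sign, and in the final scene picture the other sign, bakes and other goods look as they did at the start. I checked these by eye, not by measurement.

**Contact:** the highest force I read while pushing was about 2 N, but I only read it during the first click. The gripper ended about 95 mm above the sign, touching nothing.

**Disagreement:** my first reading of the starting hand was about 7° off an exact hour (−23° against −30° for eleven). Five clicks ending exactly at four confirm that it started at eleven.

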